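# Find the stamped packing crate and push it to the dispatch rail

## Task

Two alike empty wooden packing crates stand open side up, each to the left of a low wooden strip (as seen from the robot); one of them has a stamp, a dark ring with a cross, underneath. With closed or spread fingertips push each crate over its strip onto its right side, so that its underside shows to the left. When both lie, push the stamped crate along the table, lying as it is, away from the robot until it stands against the steel dispatch rail, and leave the other crate lying where it fell; lift neither and leave everything else alone.

Things in the scene. Friction and masses are not known exactly. Their poses are not given: they have to be found in the camera images.
- crate_a: stamped wooden crate, 110 x 110 mm, 110 mm tall, open on top, 0.28-0.52 kg; slatted walls 8 mm thick, floor 4 to 14 mm up, on runners. Origin: centre of its underside; at the start x points away from the robot (within 10 deg), y left, z up (z is level and points right when it lies on its right side)
- crate_b: the crate without a stamp, else exactly like crate_a. How both behave: pushed to the right high on its left wall, a crate meets its strip and turns about its bottom right edge, with 2 to 10 N, the touched wall rising; past about 50 degrees it falls over by itself and lies at about 95 degrees, its bottom end on the strip, 120 mm high
- stamp (a point): centre of the stamp on the underside of crate_a, 4 mm above its origin: a flat dark ring of 75 mm diameter with a diagonal cross, too thin to feel; the other underside is bare
- crate_a_left (a point): middle of the bottom left edge of crate_a, 55 mm from its origin along its +y axis
- crate_a_right (a point): middle of the bottom right edge of crate_a, 55 mm from its origin along its -y axis
- crate_b_left (a point): middle of the bottom left edge of crate_b, 55 mm from its origin along its +y axis
- crate_b_right (a point): middle of the bottom right edge of crate_b, 55 mm from its origin along its -y axis
- frame: fixed strips and rail. Origin on the table; x away from the robot, y left. Two wooden strips along x, 20 mm wide, 10 mm high, 275 mm long (x -95 to 180 mm), at y = 100 and -190 mm; each crate starts 2 to 6 mm left of its strip. Steel rail along y, 30 mm high, y -350 to 250 mm, its face towards the robot at x = 180 mm: a crate square against it has its origin at x = 125 mm
- brush: loose brush, 170 mm long, lying left; leave it alone
- tin: loose steel tin, 40 mm wide, 50 mm tall, between the crates' paths; leave it alone
- cup: loose clay cup, 52 mm wide, 40 mm tall, beyond the right crate; leave it alone
- scraper: loose scraper, 200 mm long, lying left of the crates; leave it alone
- grate: loose clay grate, 100 x 100 x 12 mm, right of the crates; leave it alone
- bowl: loose white bowl, 100 mm wide, 45 mm tall, right of the crates; leave it alone
- jar: loose amber jar, 60 mm wide, 90 mm tall, left; leave it alone
Mind the look-alikes: they are no part of the job. What is shaped like the crate_a but purple is not meant. Leave any red look-alike of the crate_b alone.

How it is judged:
On the way, in this order (a step that is already met when the one before it is completed fails the run):
1. one crate lies at rest on its right side ((((angle between crate_a's own z axis and vertical between 1.45 and 1.85 rad and angle between the z axis of crate_a and the y axis of frame, either way round below 0.35 rad and z of crate_a_left in the frame of frame above 0.09 m) and (linear speed of crate_a below 0.02 m/s and angular speed of crate_a below 0.15 rad/s)) or ((angle between crate_b's own z axis and vertical between 1.45 and 1.85 rad and angle between the z axis of crate_b and the y axis of frame, either way round below 0.35 rad and z of crate_b_left in the frame of frame above 0.09 m) and (linear speed of crate_b below 0.02 m/s and angular speed of crate_b below 0.15 rad/s)))), for 0.2 s.
2. both crates lie at rest on their right sides, the stamped one still more than 40 mm from the rail (angle between crate_a's own z axis and vertical between 1.45 and 1.85 rad and angle between the z axis of each of crate_a, crate_b and the y axis of frame, either way round below 0.35 rad and z of each of crate_a_left, crate_b_left in the frame of frame above 0.09 m and linear speed of each of crate_a, crate_b below 0.02 m/s and angular speed of each of crate_a, crate_b below 0.15 rad/s and angle between crate_b's own z axis and vertical between 1.45 and 1.85 rad and x of crate_a in the frame of frame below 0.085 m), for 0.2 s.
At the end, for the whole second after the job is handed in: Both crates lie at rest on their right sides (83 to 106 degrees from upright, undersides facing left within 20 degrees). The stamped one lies square to the rail within 7 degrees and within 14 mm of touching it, within its length; the other one lies at least 50 mm short of the rail (angle between crate_a's own z axis and vertical between 1.45 and 1.85 rad and angle between the z axis of each of crate_a, crate_b and the y axis of frame, either way round below 0.35 rad and z of each of crate_a_left, crate_b_left in the frame of frame above 0.09 m and linear speed of each of crate_a, crate_b below 0.02 m/s and angular speed of each of crate_a, crate_b below 0.15 rad/s and angle between crate_b's own z axis and vertical between 1.45 and 1.85 rad and x of crate_a in the frame of frame between 0.111 and 0.14 m and y of crate_a in the frame of frame between -0.33 and 0.23 m and angle between the x axis of crate_a and the x axis of frame, either way round below 0.12 rad and x of crate_b in the frame of frame below 0.075 m).
It fails at once if a crate is lifted: its left and right bottom edges are both more than 35 mm off the table (height (world z) of each of crate_a_left, crate_a_right above 0.035 m or height (world z) of each of crate_b_left, crate_b_right above 0.035 m).
It fails at once if the crate without a stamp is pushed away: its bottom right edge is more than 50 mm from where it began (distance of crate_b_right from where it was at the start of the episode above 0.05 m).
It fails at once if a bystander is moved more than 20 mm (distance of any of brush, tin, cup, scraper, grate, bowl, jar from where it was at the start of the episode above 0.02 m).
It also fails if it takes over 67 s, if anything falls off the work surface, if the arm or the gripper's body presses on something with over 40 N, if the wrist force passes 120 N, or if a joint passes its speed limit or range.

## Robot

A 7-joint arm with a two-finger parallel gripper is mounted at the origin on the work surface. World frame = base frame: x ahead of the robot, y to its left, z up, the work surface at z = 0. Lengths are in m, angles in rad, forces in N, time in s.
With the tool pointing down it reaches from about 0.4 to 0.875 m from the base axis. Payload 6.5 kg.
Tool frame: the origin (TCP) lies on the mounting face of the last link; the fingertips stand 166 mm ahead of it and the grasp point (between the pads) lies 147 mm ahead of it; z points along the fingers, y is the line along which they close (so a half turn about z gives the same grasp; the last joint's range is limited). The gripper opens to 88 mm and grips with 3 to 60 N. Pads are 18 mm wide; open, the fingers measure 123 mm over their backs; the gripper's body (75 mm by 187 mm) begins 45 mm behind the grasp point.
Start: joints at [-1.305, 0.536, -0.004, 1.538, 0.003, 1.067, -0.071], TCP at [0.212, 0.615, 0.405] pointing down, gripper open.
Joint ranges: [-2.7, 2.7], [-0.37, 2.16], [-1.27, 1.26], [0.24, 2.4], [-1.31, 4.45], [0.19, 1.91], [-2.76, 2.76]. Speed limits (rad/s): [2.39, 2.39, 3.14, 3.14, 3.14, 3.14, 3.14].

## Interface

Orientations are given as a 3x3 rotation matrix whose columns are the frame's x, y, z axes.
In Python, from station import arm, imaging gives the robot as it stands. The module is installed in compiled form; this text tells all that it offers.
- The arm moves only by the tool carry_out, never from a script. Its argument "commands" is a list of rows, each a list of 7 numbers: the shift along the tool's x, y, z scaled (see below), then the turn, a rotation vector about the tool's x, y, z scaled (see below), then the closure, from 0 (fully open) to 1 (shut). A call has 1 to 8 rows; each row shifts and turns the commanded pose from where the row before left it, along the tool's axes as they then stand; what a row does not reach is not made up. The controller multiplies each number of a shift by 0.02 m and each number of a turn by 6 degrees. A row lasts 1/12 s, in which the tool goes at most 41.7 mm and 7.16 degrees, less where a joint would pass 70% of its speed; a pose out of reach is approached as far as the arm can. A call with a number of a shift or a turn outside -1 to 1 is refused whole. A call with a gripper value outside its range is refused whole. The fingers move at their own pace and stop on an object; "newtons" is the grip in N (left out, the last holds). Time passes only in rows, so rows that do not move let the fingers close. It gives the time, the measured TCP pose, the force, the opening and the grip force at its end, in the units of the state.
- arm.get_obs(): the state, without advancing time (a new reading comes with each control period).
- imaging.grab_frame(name): name is "scene" or "side" or "wrist"; returns a dict with "frame" (480x640x3 uint8, red, green, blue), "intrinsics" (3x3 intrinsics, pixels), "R" (3x3) and "t" (3): a world point X has camera coordinates R X + t; the wrist camera has in their place "tool_from_camera" (4x4, takes a point from camera to tool coordinates, whose origin is the TCP and whose axes are the flange's). Camera axes: x right, y down, z forward; pixel columns grow to the right and rows downward; lengths in m; the calibration is good to about 2 mm. The wrist camera is an equidistant fisheye: a pixel r from the principal point sees the ray r / f radians off the axis. A picture is of the moment at which its call begins: read the wrist's pose just before it. There is no depth.
- arm.hand_in(): hands the job in; it is judged then, once.
The state is a dict: "time_s": time; "joint_pos": joint angles; "dq": joint speeds; "tau": joint torques, N m; "tcp_pos": TCP position; "eef_rot": TCP orientation; "ft_force": force on the tool from outside, world axes, zero at the start; "ft_torque": the same for the moment, N m; "gripper_width": finger opening in m; "gripper_force": force on a finger pad.
Only numpy, scipy, OpenCV 4.12 (cv2) and the standard library are available. Lean on these libraries where they do the work, as an engineer would, in place of code of your own. Each camera call takes 0.05 s, during which the arm holds its last target. There are 200 camera calls.

## Working session

There is one attempt and no reset: what is moved stays moved. The work goes in short steps, Python scripts to look and compute and a tool call to move; the robot and the scene stay as the last step left them, time stands still between calls to the robot, and variables do not carry over. Pictures are saved under pics/ and viewed, at most 10 in all, crops included, and the job is handed in when it is done.

Besides the shell and the picture viewer there is one more tool, called after "Call:" in YAML: its name, and indented under it one key for each argument. carry_out: Moves the arm, as the interface text tells. Shifts and turns lie within -1 to 1; 1 stands for 0.02 m of shift or 6 degrees of turn. Its arguments: {"type":"object","properties":{"commands":{"type":"array"},"newtons":{"type":"number"}},"required":["commands"]}

```bash
mkdir -p pics; cat > h.py <<'E'
import numpy as np, cv2
from station import arm, imaging
def snap(n,f):
    d=imaging.grab_frame(n); cv2.imwrite('pics/'+f,d['frame'][:,:,::-1]); 
    if 'R' in d: np.savez(n+'.npz',K=d['intrinsics'],R=d['R'],t=d['t'])
    return d
def ray(n,u,v,z):
    d=np.load(n+'.npz'); K,R,t=d['K'],d['R'],d['t']
    r=R.T@np.linalg.solve(K,[u,v,1.]); c=-R.T@t
    return c+r*(z-c[2])/r[2]
def proj(n,X):
    d=np.load(n+'.npz'); p=d['K']@(d['R']@np.array(X,float)+d['t']); return p[:2]/p[2]
E
python3 - <<'E'
from h import *
for n in('scene','side'):
    d=snap(n,n+'0.png'); print(n,d['intrinsics'][0],(-d['R'].T@d['t']).round(3),d['R'].round(2).tolist())
o=arm.get_obs();print(o['time_s'],o['tcp_pos'],o['eef_rot'].round(3).tolist() if hasattr(o['eef_rot'],'round') else o['eef_rot'],o['gripper_width'])
E
```

```text
scene [523.01059912   0.         332.43491232] [ 0.888 -0.49   0.961] [[0.81, 0.59, -0.01], [0.5, -0.69, -0.53], [-0.32, 0.42, -0.85]]
side [463.92739644   0.         311.55522469] [-0.042 -0.848  0.896] [[0.83, -0.56, -0.02], [-0.37, -0.53, -0.77], [0.42, 0.64, -0.64]]
0.1 [0.21164374 0.61428381 0.40396317] [[-0.945, 0.326, -0.0], [0.326, 0.945, -0.001], [-0.0, -0.001, -1.0]] 0.08816230994314682
```

View pics/scene0.png

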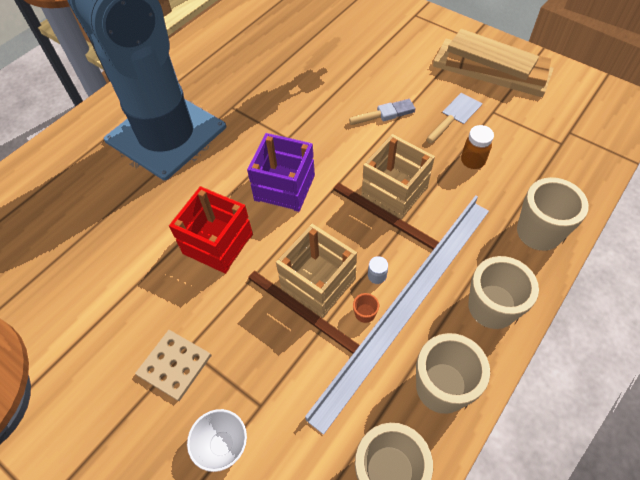

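View pics/side0.png

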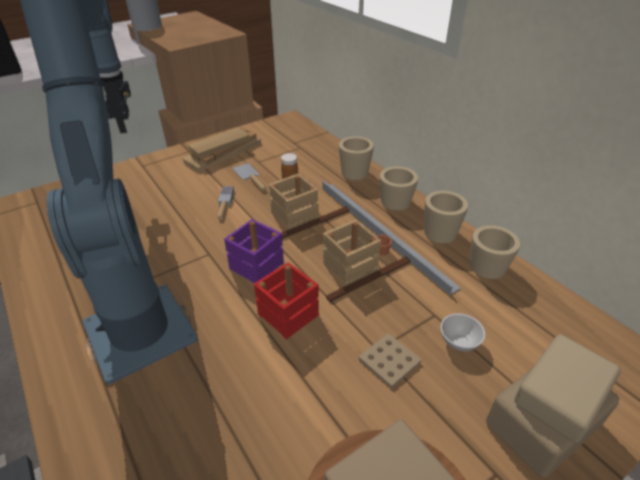

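The scene view shows the look-alikes as a red crate (210,228) and a purple crate (281,172), both to be left alone. The two wooden crates are at (397,175) on the left and (317,268) on the right, and I'll work on these. Tin is at (378,268), cup at (366,305).

```bash
python3 - <<'E'
from h import *
im=cv2.imread('pics/scene0.png')[125:365,235:500]
cv2.imwrite('pics/c1.png',cv2.resize(im,(662,600),interpolation=cv2.INTER_CUBIC))
E
```

```text
(no output)
```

View pics/c1.png

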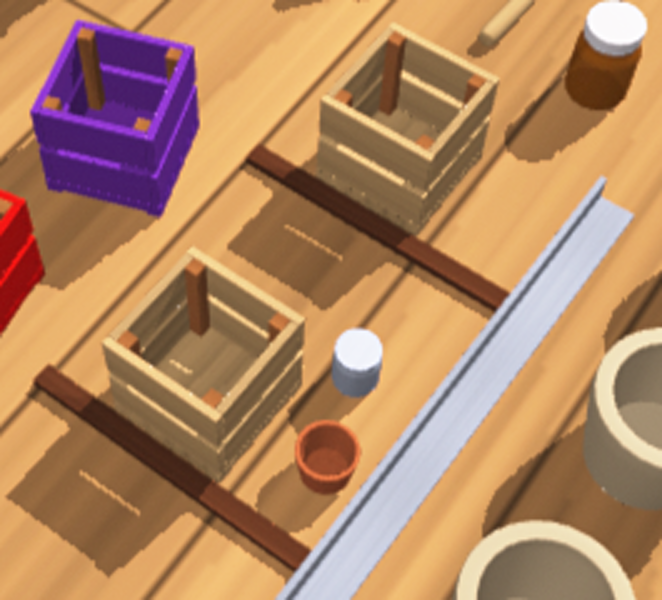

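```bash
python3 - <<'E'
from h import *
np.set_printoptions(precision=3,suppress=True)
P=lambda u,v,z:ray('scene',235+u/2.5,125+v/2.5,z)[:2]
for nm,c in dict(L=[(320,98),(395,23),(498,78),(432,157)],Rr=[(105,343),(192,250),(303,322),(218,418)],pur=[(34,115),(80,23),(194,48),(160,130)]).items():
    p=np.array([P(*q,.11) for q in c]); print(nm,p.tolist(),p.mean(0),'yaw',np.degrees(np.arctan2(*(p[2]+p[3]-p[0]-p[1])[::-1])))
for nm,q in dict(stripLnear=(247,160,.0),stripLn2=(262,147,.01),stripRn=(37,382,0.0),stripRn2=(50,368,.01),stripRfar=(300,560,.01),stripLfar=(505,300,.01),railtopL=(603,180,.03),tin=(358,345,.05),cup=(328,447,.04),jar=(613,25,.09)).items(): print(nm,P(*q))
print(ray('scene',308,420,.03),'brush',ray('scene',350,122,.01),ray('scene',412,105,.01),'scr',ray('scene',428,140,.01),ray('scene',470,105,.01))
E
```

```text
L [[0.5066374296419651, 0.1238958091198134], [0.5117605317337401, 0.2325441114705838], [0.6170190358073981, 0.2303746600186865], [0.6162837790735434, 0.125738249243375]] [0.563 0.178] yaw -0.08718441766229475
Rr [[0.5105787036956797, -0.16630657496246848], [0.5126112800642557, -0.06162834002805517], [0.6203341614418076, -0.06443353730137202], [0.6165916824455715, -0.16660141071791945]] [ 0.565 -0.115] yaw -0.8309618952722151
pur [[0.322505668495252, -0.031182567670374972], [0.286851337433936, 0.07127510119140273], [0.3861798447201149, 0.10652097721562231], [0.4182629708555479, 0.01794805170328234]] [0.353 0.041] yaw 23.388948241554953
stripLnear [0.445 0.103]
stripLn2 [0.452 0.117]
stripRn [ 0.44  -0.186]
stripRn2 [ 0.444 -0.173]
stripRfar [ 0.707 -0.188]
stripLfar [0.716 0.104]
railtopL [0.726 0.25 ]
tin [ 0.649 -0.026]
cup [ 0.678 -0.11 ]
jar [0.662 0.361]
[ 0.719 -0.347  0.03 ] brush [0.358 0.29  0.01 ] [0.453 0.43  0.01 ] scr [0.547 0.351 0.01 ] [0.572 0.516 0.01 ]
```

Call:
carry_out:
  commands:
    - [0,0,0,0,0,0.986,0.5]
    - [0,0,0,0,0,0.986,0.5]
    - [0,0,0,0,0,0.986,0.5]
    - [0,0,0,0,0,0.986,0.5]
    - [0,0,0,0,0,0.986,0.5]
    - [0,0,0,0,0,0.986,0.5]
    - [0,0,0,0,0,0.986,0.5]
    - [0,0,0,0,0,0.986,0.5]
  newtons: 20

```text
time_s: 0.77
tcp_pos: [0.2116, 0.6144, 0.4042]
eef_rot: [[-0.397, 0.918, -0.0], [0.918, 0.397, -0.001], [-0.001, -0.001, -1.0]]
ft_force: [-0.2, 0.1, 0.4]
gripper_width: 0.0441
gripper_force: 0.0
```

Call:
carry_out:
  commands:
    - [0,0,0,0,0,0.986,0.5]
    - [0,0,0,0,0,0.986,0.5]
    - [0,0,0,0,0,0.986,0.5]
    - [0,0,0,0,0,0.986,0.5]
    - [0,0,0,0,0,0,0.5]

```text
time_s: 1.18
tcp_pos: [0.2115, 0.6145, 0.4042]
eef_rot: [[0.003, 1.0, 0.0], [1.0, -0.003, -0.001], [-0.001, 0.0, -1.0]]
ft_force: [-0.3, -0.2, 0.9]
gripper_width: 0.0439
gripper_force: 0.0
```

Call:
carry_out:
  commands:
    - [-0.9,0.975,0,0,0,0,0.5]
    - [-0.9,0.975,0,0,0,0,0.5]
    - [-0.9,0.975,0,0,0,0,0.5]
    - [-0.9,0.975,0,0,0,0,0.5]
    - [-0.9,0.975,0,0,0,0,0.5]
    - [-0.9,0.975,0,0,0,0,0.5]
    - [-0.9,0.975,0,0,0,0,0.5]
    - [-0.9,0.975,0,0,0,0,0.5]

```text
time_s: 1.85
tcp_pos: [0.3685, 0.4695, 0.4045]
eef_rot: [[-0.004, 1.0, -0.0], [1.0, 0.004, -0.0], [-0.0, -0.0, -1.0]]
ft_force: [0.7, 0.0, 0.2]
gripper_width: 0.044
gripper_force: 0.0
```

Call:
carry_out:
  commands:
    - [-0.9,0.975,0,0,0,0,0.5]
    - [-0.9,0.975,0,0,0,0,0.5]
    - [-0.9,0.975,0,0,0,0,0.5]
    - [-0.9,0.975,0,0,0,0,0.5]
    - [-0.9,0.975,0,0,0,0,0.5]
    - [-0.9,0.975,0,0,0,0,0.5]
    - [-0.9,0.975,0,0,0,0,0.5]
    - [-0.9,0.975,0,0,0,0,0.5]

```text
time_s: 2.52
tcp_pos: [0.5245, 0.3255, 0.4045]
eef_rot: [[-0.004, 1.0, -0.0], [1.0, 0.004, -0.0], [-0.0, -0.0, -1.0]]
ft_force: [0.0, -0.1, 1.4]
gripper_width: 0.0442
gripper_force: 0.0
```

Call:
carry_out:
  commands:
    - [-0.9,0.9,0.6,0,0,0,0.5]
    - [-0.9,0.9,0.6,0,0,0,0.5]
    - [0,0,1,0,0,0,0.5]
    - [0,0,1,0,0,0,0.5]
    - [0,0,1,0,0,0,0.5]
    - [0,0,1,0,0,0,0.5]
    - [0,0,1,0,0,0,0.5]
    - [0,0,0.9,0,0,0,0.5]

```text
time_s: 3.18
tcp_pos: [0.5594, 0.2904, 0.2612]
eef_rot: [[-0.004, 1.0, -0.001], [1.0, 0.004, -0.0], [-0.0, -0.001, -1.0]]
ft_force: [0.0, 0.8, 0.2]
gripper_width: 0.0442
gripper_force: 0.0
```

Call:
carry_out:
  commands:
    - [-0.5,0,0,0,0,0,0.5]
    - [-0.5,0,0,0,0,0,0.5]
    - [-0.5,0,0,0,0,0,0.5]

```text
time_s: 3.43
tcp_pos: [0.5602, 0.2591, 0.2636]
eef_rot: [[-0.001, 1.0, 0.001], [1.0, 0.001, -0.0], [-0.0, 0.001, -1.0]]
ft_force: [0.6, -0.3, 0.7]
gripper_width: 0.0437
gripper_force: 0.0
```

```bash
python3 - <<'E'
from h import *
snap('scene','s1.png')
im=cv2.imread('pics/s1.png')[80:320,270:535]
cv2.imwrite('pics/c2.png',cv2.resize(im,(662,600),interpolation=cv2.INTER_CUBIC))
E
```

```text
(no output)
```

View pics/c2.png

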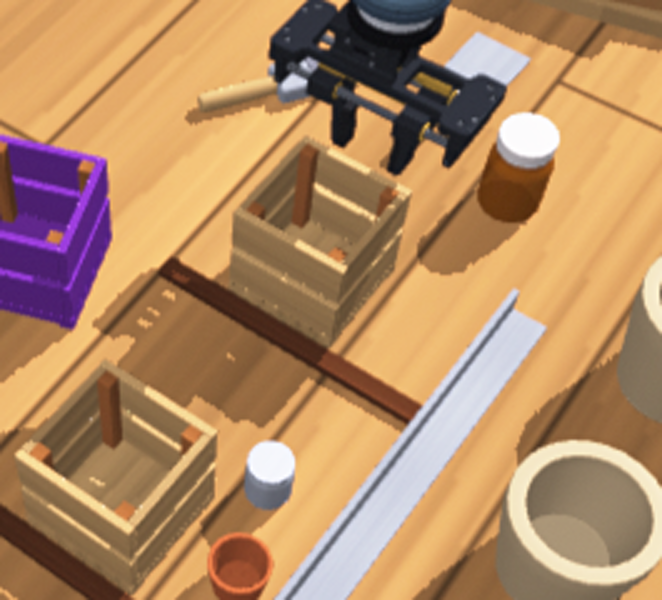

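Call:
carry_out:
  commands:
    - [-0.4,0,0.1,0,0,0,0.5]
    - [-0.4,0,0.1,0,0,0,0.5]
    - [-0.3,0,0,0,0,0,0.5]
    - [-0.1,0,0,0,0,0,0.5]

```text
time_s: 3.82
tcp_pos: [0.5603, 0.2378, 0.2602]
eef_rot: [[0.0, 1.0, 0.003], [1.0, -0.0, 0.005], [0.005, 0.003, -1.0]]
ft_force: [0.4, 8.6, 5.2]
gripper_width: 0.0441
gripper_force: 4.3
```

Call:
carry_out:
  commands:
    - [-0.2,0,-0.1,0,0,0,0.5]
    - [-0.2,0,-0.1,0,0,0,0.5]
    - [-0.2,0,-0.2,0,0,0,0.5]
    - [-0.2,0,-0.2,0,0,0,0.5]

```text
time_s: 4.15
tcp_pos: [0.5608, 0.2245, 0.2732]
eef_rot: [[-0.002, 1.0, 0.005], [1.0, 0.002, 0.008], [0.008, 0.005, -1.0]]
ft_force: [1.3, 11.1, 7.7]
gripper_width: 0.0442
gripper_force: 5.6
```

Call:
carry_out:
  commands:
    - [-0.5,0,-0.45,0,0,0,0.5]
    - [-0.5,0,-0.45,0,0,0,0.5]
    - [-0.55,0,-0.35,0,0,0,0.5]
    - [-0.55,0,-0.3,0,0,0,0.5]

```text
time_s: 4.48
tcp_pos: [0.5601, 0.1782, 0.303]
eef_rot: [[-0.001, 1.0, 0.002], [1.0, 0.001, 0.001], [0.001, 0.002, -1.0]]
ft_force: [1.2, 1.6, 1.8]
gripper_width: 0.0443
gripper_force: 1.1
```

```bash
python3 - <<'E'
from h import *
snap('scene','s2.png')
im=cv2.imread('pics/s2.png')[80:320,270:535]
cv2.imwrite('pics/c3.png',cv2.resize(im,(662,600),interpolation=cv2.INTER_CUBIC))
E
```

```text
(no output)
```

View pics/c3.png

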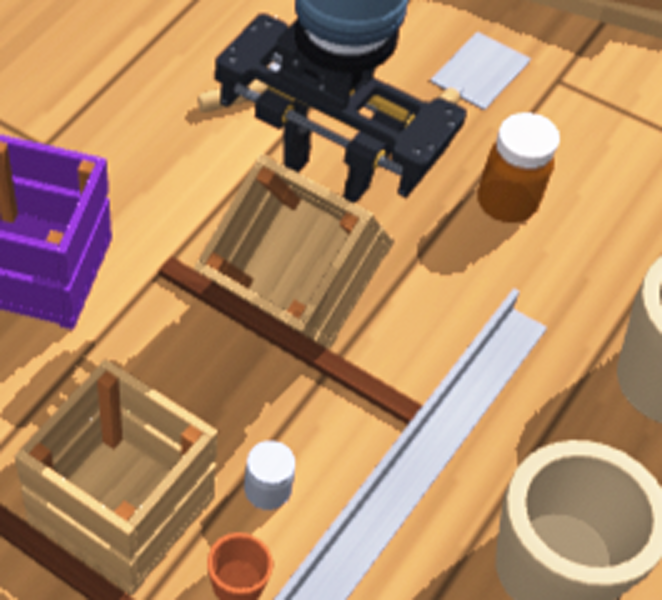

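The left crate is tilting about 30° over its strip, with both fingertips at (300,165)/(357,195) behind its upper wall. I'll carry on along the arc.

Call:
carry_out:
  commands:
    - [-0.6,0,-0.2,0,0,0,0.5]
    - [-0.6,0,-0.15,0,0,0,0.5]
    - [-0.6,0,-0.1,0,0,0,0.5]
    - [-0.6,0,0,0,0,0,0.5]
    - [-0.5,0,0,0,0,0,0.5]
    - [0,0,0,0,0,0,0.5]

```text
time_s: 5.03
tcp_pos: [0.5594, 0.1169, 0.3102]
eef_rot: [[0.004, 1.0, -0.001], [1.0, -0.004, -0.002], [-0.002, -0.001, -1.0]]
ft_force: [-0.3, -0.3, -0.2]
gripper_width: 0.0442
gripper_force: 0.0
```

Call:
carry_out:
  commands:
    - [0,0,0,0,0,0,0.5]
    - [0,0,0,0,0,0,0.5]
    - [0,0,0,0,0,0,0.5]
    - [0,0,0,0,0,0,0.5]

```text
time_s: 5.37
tcp_pos: [0.5596, 0.1213, 0.3105]
eef_rot: [[-0.001, 1.0, -0.0], [1.0, 0.001, 0.0], [0.0, -0.0, -1.0]]
ft_force: [-0.7, -0.1, 0.5]
gripper_width: 0.0441
gripper_force: 0.0
```

```bash
python3 - <<'E'
from h import *
snap('scene','s3.png')
snap('side','d3.png')
a=cv2.imread('pics/s3.png')[80:320,270:470]
b=cv2.imread('pics/d3.png')[150:310,200:400]
cv2.imwrite('pics/c4.png',np.hstack([cv2.resize(a,(420,504)),cv2.resize(b,(380,304)).copy() if 0 else cv2.copyMakeBorder(cv2.resize(b,(380,304)),0,200,0,0,0)]))
E
```

```text
(no output)
```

View pics/c4.png

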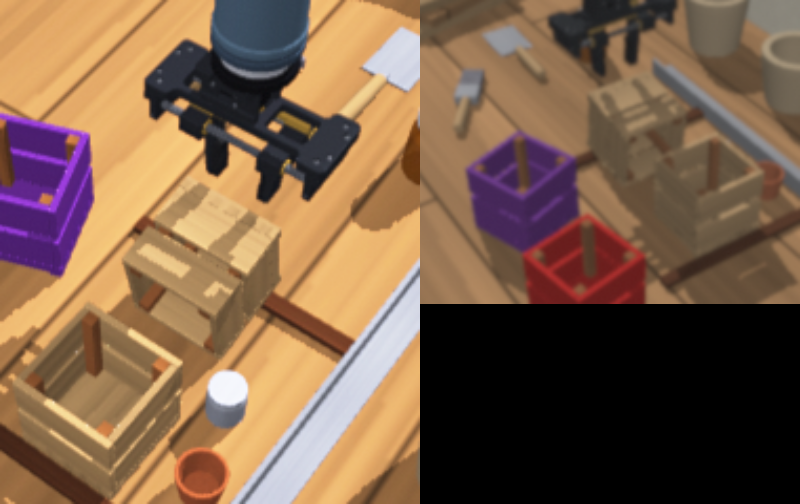

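The left crate lies on its right side at (205,265), and the tin at (227,398) hasn't moved. The fingertips are free. Next I'll move left and check its underside with the wrist camera.

Call:
carry_out:
  commands:
    - [1,0,0,0,0,0,0.5]
    - [1,0,0,0,0,0,0.5]
    - [1,0,0,0,0,0,0.5]
    - [1,0,0,0,0,0,0.5]
    - [1,0,0,0,0,0,0.5]
    - [1,0,0,0,0,0,0.5]
    - [1,0,0,0,0,0,0.5]
    - [0,0,0,0,0,0,0.5]

```text
time_s: 6.13
tcp_pos: [0.5587, 0.2659, 0.3105]
eef_rot: [[-0.006, 1.0, -0.0], [1.0, 0.006, 0.003], [0.003, -0.0, -1.0]]
ft_force: [0.1, 0.9, 0.7]
gripper_width: 0.0443
gripper_force: 0.0
```

```bash
python3 - <<'E'
from h import *
o=arm.get_obs()
d=snap('wrist','w1.png'); print(d['tool_from_camera'].round(3),d['intrinsics'])
E
```

```text
[[ 0.001 -0.947 -0.322  0.086]
 [ 1.     0.001 -0.     0.001]
 [ 0.    -0.322  0.947  0.02 ]
 [ 0.     0.     0.     1.   ]] [[371.64829954   0.         310.85022988]
 [  0.         371.64829954 239.13692877]
 [  0.           0.           1.        ]]
```

View pics/w1.png

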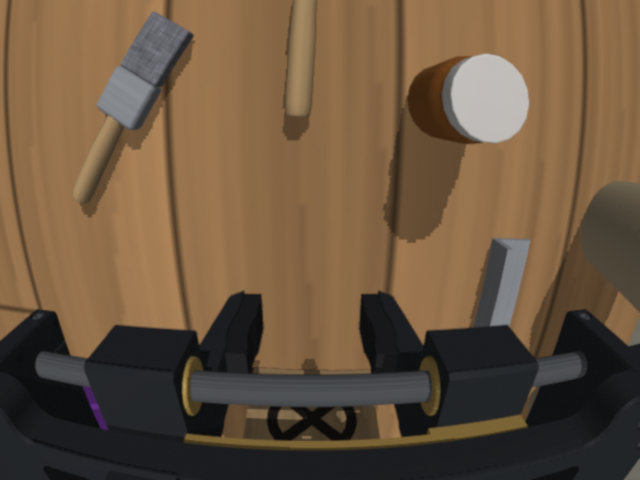

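The stamp, a ring with a cross, shows at (312,420), so the left crate is crate_a. Now I'll measure the gap for toppling the right crate.

```bash
python3 - <<'E'
from h import *
P=lambda u,v,z:ray('scene',270+u/2.1,80+v/2.1,z).round(3)
print(P(215,352,0),P(125,255,.11),P(238,292,.11),P(280,235,.12),P(187,180,.12))
E
```

```text
[0.605 0.024 0.   ] [0.507 0.005 0.11 ] [0.618 0.032 0.11 ] [0.618 0.104 0.12 ] [0.507 0.109 0.12 ]
```

Call:
carry_out:
  commands:
    - [-1,0,-1,0,0,0,0.5]
    - [-1,0,0,0,0,0,0.5]
    - [-1,0,0,0,0,0,0.5]
    - [-1,0,0,0,0,0,0.5]
    - [-1,0,0,0,0,0,0.5]
    - [-1,0,0,0,0,0,0.5]
    - [-1,0,0,0,0,0,0.5]
    - [-1,0,0,0,0,0,0.5]

```text
time_s: 6.85
tcp_pos: [0.5594, 0.098, 0.3308]
eef_rot: [[0.002, 1.0, -0.0], [1.0, -0.002, -0.001], [-0.001, -0.0, -1.0]]
ft_force: [0.0, -1.3, -0.5]
gripper_width: 0.0442
gripper_force: 0.0
```

Call:
carry_out:
  commands:
    - [-1,0,0,0,0,0,0.5]
    - [-1,0,0,0,0,0,0.5]
    - [-1,0,0,0,0,0,0.5]
    - [-1,0,0,0,0,0,0.5]
    - [-1,0,0,0,0,0,0.5]
    - [-1,0,0,0,0,0,0.5]
    - [-0.6,0,0,0,0,0,0.5]
    - [0,0,0,0,0,0,0.5]

```text
time_s: 7.52
tcp_pos: [0.5591, -0.0355, 0.3309]
eef_rot: [[0.006, 1.0, -0.0], [1.0, -0.006, -0.002], [-0.002, -0.0, -1.0]]
ft_force: [-0.1, 0.3, 0.3]
gripper_width: 0.0441
gripper_force: 0.0
```

Call:
carry_out:
  commands:
    - [0,0.2,0.9,0,0,0,0.5]
    - [0,0,0.9,0,0,0,0.5]
    - [0,0,0.9,0,0,0,0.5]
    - [0,0,0.85,0,0,0,0.5]
    - [-0.3,0,0,0,0,0,0.5]
    - [-0.3,0,0,0,0,0,0.5]
    - [-0.2,0,0,0,0,0,0.5]

```text
time_s: 8.1
tcp_pos: [0.564, -0.0482, 0.2606]
eef_rot: [[0.001, 1.0, 0.001], [1.0, -0.001, -0.0], [-0.0, 0.001, -1.0]]
ft_force: [-0.4, 1.2, 0.2]
gripper_width: 0.0439
gripper_force: 0.7
```

Call:
carry_out:
  commands:
    - [-0.2,0,-0.05,0,0,0,0.5]
    - [-0.2,0,-0.1,0,0,0,0.5]
    - [-0.2,0,-0.1,0,0,0,0.5]
    - [-0.2,0,-0.2,0,0,0,0.5]

```text
time_s: 8.43
tcp_pos: [0.5646, -0.0609, 0.2703]
eef_rot: [[-0.002, 1.0, 0.002], [1.0, 0.002, 0.005], [0.005, 0.002, -1.0]]
ft_force: [-0.6, 8.9, 6.3]
gripper_width: 0.0439
gripper_force: 4.5
```

Call:
carry_out:
  commands:
    - [-0.4,0,-0.4,0,0,0,0.5]
    - [-0.5,0,-0.45,0,0,0,0.5]
    - [-0.5,0,-0.4,0,0,0,0.5]
    - [-0.55,0,-0.35,0,0,0,0.5]
    - [-0.55,0,-0.25,0,0,0,0.5]

```text
time_s: 8.85
tcp_pos: [0.5638, -0.115, 0.307]
eef_rot: [[0.001, 1.0, 0.001], [1.0, -0.001, -0.001], [-0.001, 0.001, -1.0]]
ft_force: [-0.2, 0.5, -0.3]
gripper_width: 0.0441
gripper_force: 0.3
```

Call:
carry_out:
  commands:
    - [-0.6,0,-0.2,0,0,0,0.5]
    - [-0.6,0,-0.15,0,0,0,0.5]
    - [-0.6,0,0,0,0,0,0.5]
    - [-0.6,0,0,0,0,0,0.5]
    - [-0.3,0,0,0,0,0,0.5]

```text
time_s: 9.27
tcp_pos: [0.5633, -0.1701, 0.3125]
eef_rot: [[0.002, 1.0, -0.0], [1.0, -0.002, -0.001], [-0.001, -0.0, -1.0]]
ft_force: [0.2, -0.1, 0.2]
gripper_width: 0.0441
gripper_force: 0.2
```

Call:
carry_out:
  commands:
    - [0,0,0,0,0,0,0.5]
    - [0,0,0,0,0,0,0.5]
    - [0,0,0,0,0,0,0.5]
    - [0,0,0,0,0,0,0.5]

```text
time_s: 9.6
tcp_pos: [0.5638, -0.1666, 0.3125]
eef_rot: [[-0.001, 1.0, -0.0], [1.0, 0.001, 0.001], [0.001, -0.0, -1.0]]
ft_force: [-0.1, -0.0, -0.1]
gripper_width: 0.0437
gripper_force: 0.0
```

```bash
python3 - <<'E'
from h import *
snap('scene','s4.png')
im=cv2.imread('pics/s4.png')[130:370,180:450]
cv2.imwrite('pics/c5.png',cv2.resize(im,(675,600),interpolation=cv2.INTER_CUBIC))
E
```

```text
(no output)
```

View pics/c5.png

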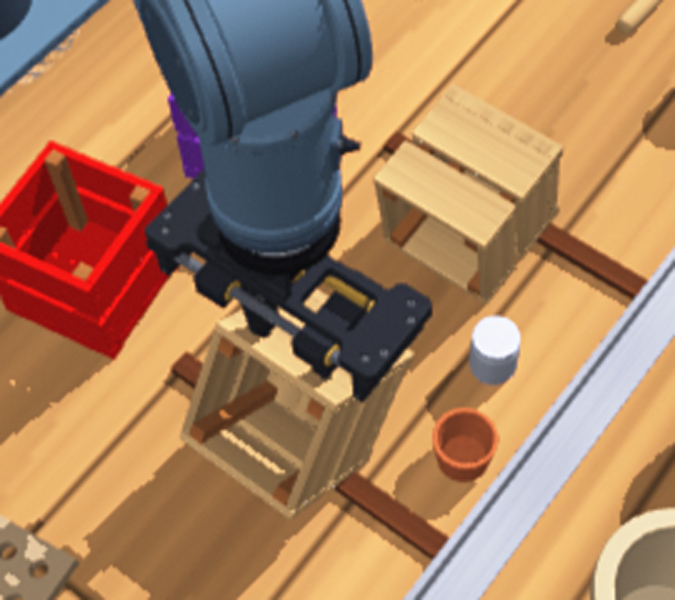

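The right crate at (270,430) still seems tilted and not quite down, so I'll push a bit further.

Call:
carry_out:
  commands:
    - [-0.4,0,0,0,0,0,0.5]
    - [-0.4,0,0,0,0,0,0.5]
    - [-0.4,0,0,0,0,0,0.5]
    - [-0.4,0,0,0,0,0,0.5]
    - [0,0,0,0,0,0,0.5]
    - [0,0,0,0,0,0,0.5]

```text
time_s: 10.15
tcp_pos: [0.5635, -0.2005, 0.3127]
eef_rot: [[0.002, 1.0, 0.0], [1.0, -0.002, -0.0], [-0.0, 0.0, -1.0]]
ft_force: [0.3, -0.1, -0.3]
gripper_width: 0.0441
gripper_force: 0.0
```

Call:
carry_out:
  commands:
    - [0,0,-1,0,0,0,0.5]
    - [0,0,-1,0,0,0,0.5]
    - [0.5,0,-0.5,0,0,0,0.5]
    - [1,0,0,0,0,0,0.5]
    - [1,0,0,0,0,0,0.5]
    - [1,0,0,0,0,0,0.5]
    - [1,0,0,0,0,0,0.5]
    - [1,0,0,0,0,0,0.5]

```text
time_s: 10.82
tcp_pos: [0.5635, -0.0872, 0.3626]
eef_rot: [[-0.001, 1.0, -0.0], [1.0, 0.001, 0.001], [0.001, -0.0, -1.0]]
ft_force: [-0.1, 0.0, 0.3]
gripper_width: 0.0438
gripper_force: 0.0
```

Call:
carry_out:
  commands:
    - [1,-1,0,0,0,0,0.5]
    - [1,-1,0,0,0,0,0.5]
    - [1,-1,0,0,0,0,0.5]
    - [0.5,-1,0,0,0,0,0.5]
    - [0,-0.5,0,0,0,0,0.5]
    - [0,0,0,0,0,0,0.5]

```text
time_s: 11.32
tcp_pos: [0.4718, -0.0185, 0.3625]
eef_rot: [[-0.002, 1.0, -0.002], [1.0, 0.002, 0.001], [0.001, -0.002, -1.0]]
ft_force: [0.7, -0.1, 0.4]
gripper_width: 0.0439
gripper_force: 0.0
```

```bash
python3 - <<'E'
from h import *
snap('scene','s5.png')
im=cv2.imread('pics/s5.png')[130:370,180:450]
cv2.imwrite('pics/c6.png',cv2.resize(im,(675,600),interpolation=cv2.INTER_CUBIC))
E
```

```text
(no output)
```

View pics/c6.png

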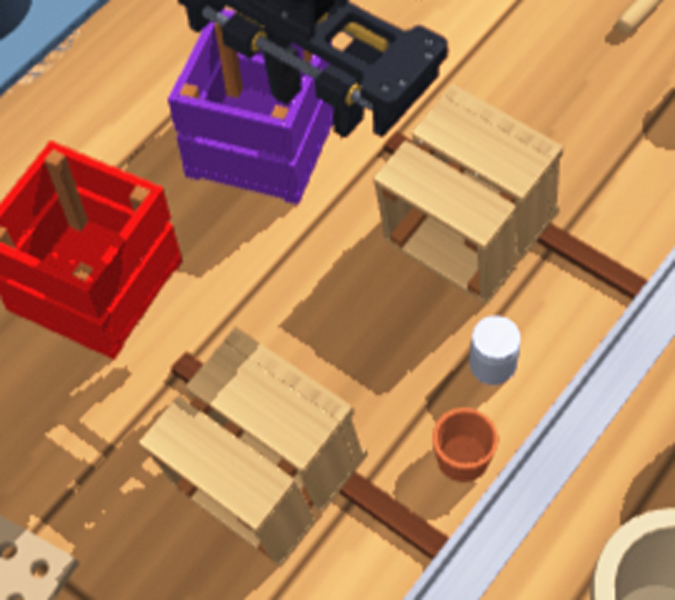

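Both crates now lie on their right sides: the right one at (260,440), crate_a at (470,190). The tin (494,350) and cup (465,443) are untouched. Next I'll locate crate_a and the rail.

```bash
python3 - <<'E'
from h import *
P=lambda u,v,z:ray('scene',180+u/2.5,130+v/2.5,z).round(3)
print('botend',P(455,88,.12),P(560,152,.12),'open',P(376,178,.11),P(484,246,.11),'floor',P(483,297,0))
print('rail top',P(675,250,.03),P(410,598,.03),'tin',P(496,337,.05),'pur',P(328,100,.11),P(296,125,.11))
E
```

```text
botend [0.511 0.113 0.12 ] [0.617 0.108 0.12 ] open [0.508 0.006 0.11 ] [0.615 0.002 0.11 ] floor [0.608 0.022 0.   ]
rail top [0.723 0.14  0.03 ] [ 0.717 -0.238  0.03 ] tin [ 0.652 -0.029  0.05 ] pur [0.427 0.048 0.11 ] [0.422 0.011 0.11 ]
```

Call:
carry_out:
  commands:
    - [0,0,0,0,0,-0.991,0.5]
    - [0,0,0,0,0,-0.991,0.5]
    - [0,0,0,0,0,-0.991,0.5]
    - [0,0,0,0,0,-0.991,0.5]
    - [0,0,0,0,0,-0.991,0.5]
    - [0,0,0,0,0,-0.991,0.5]
    - [0,0,0,0,0,-0.991,0.5]
    - [0,0,0,0,0,-0.991,0.5]

```text
time_s: 12.03
tcp_pos: [0.475, -0.0204, 0.3628]
eef_rot: [[-0.74, 0.672, 0.001], [0.672, 0.74, -0.0], [-0.001, 0.001, -1.0]]
ft_force: [0.5, -0.1, -1.0]
gripper_width: 0.044
gripper_force: 0.0
```

Call:
carry_out:
  commands:
    - [0,0,0,0,0,-0.991,0.5]
    - [0,0,0,0,0,-0.991,0.5]
    - [0,0,0,0,0,-0.991,0.5]
    - [0,0,0,0,0,-0.991,0.5]
    - [0,0,0,0,0,-0.991,0.5]
    - [0,0,0,0,0,-0.991,0.5]
    - [0,0,0,0,0,-0.991,0.5]
    - [0,0,0,0,0,0,0.5]

```text
time_s: 12.7
tcp_pos: [0.4749, -0.0204, 0.3628]
eef_rot: [[-1.0, 0.012, 0.001], [0.012, 1.0, 0.0], [-0.001, 0.0, -1.0]]
ft_force: [0.1, -0.2, -0.7]
gripper_width: 0.0441
gripper_force: 0.0
```

Call:
carry_out:
  commands:
    - [0,1,0,0,0,0,0.5]
    - [0,1,0,0,0,0,0.5]
    - [0,1,0,0,0,0,0.5]
    - [0,0.9,0,0,0,0,0.5]
    - [0,0,0,0,0,0,0.5]

```text
time_s: 13.12
tcp_pos: [0.4757, 0.0617, 0.3628]
eef_rot: [[-1.0, 0.014, 0.001], [0.014, 1.0, 0.002], [-0.001, 0.002, -1.0]]
ft_force: [-0.8, -0.1, 0.8]
gripper_width: 0.0439
gripper_force: 0.0
```

Call:
carry_out:
  commands:
    - [0,0,1,0,0,0,0.5]
    - [0,0,1,0,0,0,0.5]
    - [0,0,1,0,0,0,0.5]
    - [0,0,1,0,0,0,0.5]
    - [0,0,1,0,0,0,0.5]
    - [0,0,1,0,0,0,0.5]
    - [0,0,0.45,0,0,0,0.5]
    - [0,0,0,0,0,0,0.5]

```text
time_s: 13.78
tcp_pos: [0.4746, 0.0575, 0.2321]
eef_rot: [[-1.0, 0.017, -0.003], [0.017, 1.0, -0.001], [0.003, -0.001, -1.0]]
ft_force: [0.0, 0.0, 0.1]
gripper_width: 0.044
gripper_force: 0.0
```

Call:
carry_out:
  commands:
    - [-0.4,0,0,0,0,0,0.5]
    - [-0.4,0,0,0,0,0,0.5]
    - [-0.3,0,0,0,0,0,0.5]
    - [-0.3,0,0,0,0,0,0.5]
    - [-0.3,0,0,0,0,0,0.5]

```text
time_s: 14.2
tcp_pos: [0.509, 0.0579, 0.2342]
eef_rot: [[-1.0, 0.014, -0.001], [0.014, 1.0, -0.0], [0.001, -0.0, -1.0]]
ft_force: [-4.5, -1.2, 3.2]
gripper_width: 0.0442
gripper_force: 2.4
```

Call:
carry_out:
  commands:
    - [-0.3,0,0,0,0,0,0.5]
    - [-0.3,0,0,0,0,0,0.5]
    - [-0.3,0,0,0,0,0,0.5]
    - [-0.3,0,0,0,0,0,0.5]
    - [-0.3,0,0,0,0,0,0.5]
    - [-0.3,0,0,0,0,0,0.5]

```text
time_s: 14.7
tcp_pos: [0.5454, 0.0575, 0.2337]
eef_rot: [[-1.0, 0.014, -0.0], [0.014, 1.0, -0.0], [0.0, -0.0, -1.0]]
ft_force: [-4.9, -0.7, 2.8]
gripper_width: 0.0441
gripper_force: 2.4
```

Call:
carry_out:
  commands:
    - [-0.3,0,0,0,0,0,0.5]
    - [-0.3,0,0,0,0,0,0.5]
    - [-0.3,0,0,0,0,0,0.5]
    - [-0.3,0,0,0,0,0,0.5]
    - [-0.3,0,0,0,0,0,0.5]
    - [-0.3,0,0,0,0,0,0.5]

```text
time_s: 15.2
tcp_pos: [0.5814, 0.057, 0.2337]
eef_rot: [[-1.0, 0.014, -0.0], [0.014, 1.0, -0.0], [0.0, -0.0, -1.0]]
ft_force: [-5.4, -2.1, 4.1]
gripper_width: 0.0442
gripper_force: 2.4
```

Call:
carry_out:
  commands:
    - [-0.2,0,0,0,0,0,0.5]
    - [-0.2,0,0,0,0,0,0.5]
    - [-0.2,0,0,0,0,0,0.5]
    - [0,0,0,0,0,0,0.5]

```text
time_s: 15.53
tcp_pos: [0.5938, 0.0568, 0.2337]
eef_rot: [[-1.0, 0.014, 0.002], [0.014, 1.0, 0.0], [-0.002, 0.0, -1.0]]
ft_force: [-1.6, -0.3, 0.1]
gripper_width: 0.0438
gripper_force: 0.6
```

```bash
python3 - <<'E'
from h import *
snap('scene','s6.png')
im=cv2.imread('pics/s6.png')[130:370,230:500]
cv2.imwrite('pics/c7.png',cv2.resize(im,(675,600),interpolation=cv2.INTER_CUBIC))
E
```

Call:
carry_out:
  commands:
    - [-0.15,0,0,0,0,0,0.5]
    - [-0.15,0,0,0,0,0,0.5]
    - [-0.05,0,0,0,0,0,0.5]

```text
time_s: 15.83
tcp_pos: [0.5975, 0.0571, 0.2333]
eef_rot: [[-1.0, 0.014, -0.008], [0.014, 1.0, -0.0], [0.008, -0.0, -1.0]]
ft_force: [-18.3, 0.3, 14.4]
gripper_width: 0.0445
gripper_force: 8.8
```

Call:
carry_out:
  commands:
    - [-0.1,0,0,0,0,0,0.5]
    - [-0.05,0,0,0,0,0,0.5]

```text
time_s: 16.0
tcp_pos: [0.5984, 0.0572, 0.233]
eef_rot: [[-1.0, 0.014, -0.014], [0.014, 1.0, -0.0], [0.014, -0.0, -1.0]]
ft_force: [-27.3, 1.5, 21.2]
gripper_width: 0.0442
gripper_force: 13.3
```

The force has risen sharply, so the crate is against the rail. I'll back off and check.

Call:
carry_out:
  commands:
    - [0.2,0,0,0,0,0,0.5]
    - [0.3,0,0,0,0,0,0.5]
    - [0.7,0,0,0,0,0,0.5]
    - [1,0,0,0,0,0,0.5]
    - [0.5,0,-1,0,0,0,0.5]
    - [0,0,-1,0,0,0,0.5]
    - [0,0,-1,0,0,0,0.5]
    - [0,0,-1,0,0,0,0.5]

```text
time_s: 16.67
tcp_pos: [0.5494, 0.0576, 0.3151]
eef_rot: [[-1.0, 0.014, 0.003], [0.014, 1.0, 0.0], [-0.003, 0.0, -1.0]]
ft_force: [0.5, -0.4, -0.2]
gripper_width: 0.0437
gripper_force: 0.0
```

Call:
carry_out:
  commands:
    - [1,0,-1,0,0,0,0.5]
    - [1,0,0,0,0,0,0.5]
    - [1,0,0,0,0,0,0.5]
    - [0,0,0,0,0,0,0.5]

```text
time_s: 17.0
tcp_pos: [0.4865, 0.0584, 0.3341]
eef_rot: [[-1.0, 0.014, 0.0], [0.014, 1.0, 0.0], [-0.0, 0.0, -1.0]]
ft_force: [0.2, 0.6, -0.6]
gripper_width: 0.044
gripper_force: 0.0
```

```bash
python3 - <<'E'
from h import *
snap('scene','s7.png')
im=cv2.imread('pics/s7.png')[130:370,230:500]
cv2.imwrite('pics/c8.png',cv2.resize(im,(675,600),interpolation=cv2.INTER_CUBIC))
E
```

```text
(no output)
```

View pics/c8.png

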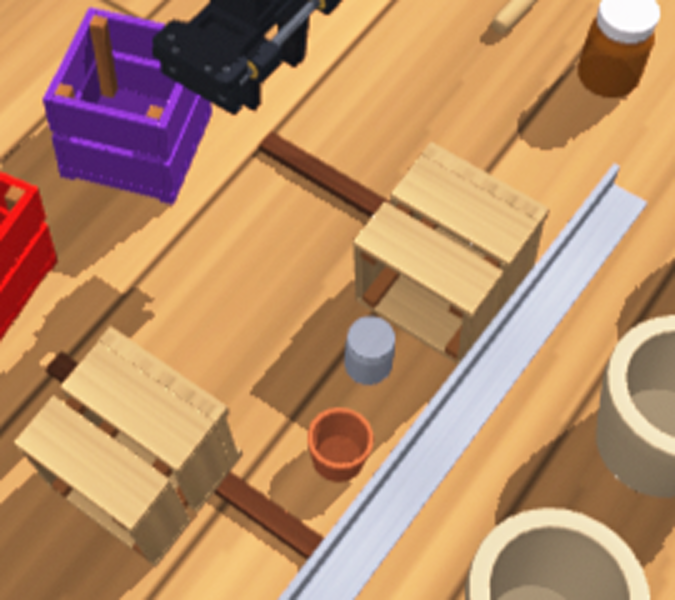

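Crate_a (450,250) lies against the rail and square to it. Crate_b (130,440) is lying where it fell, and the tin (370,350) and cup (340,443) are in place, so I'll hand in.

```bash
python3 - <<'E'
from h import *
P=lambda u,v,z:ray('scene',230+u/2.5,130+v/2.5,z).round(3)
print(P(430,143,.12),P(547,214,.12),P(356,243,.11),P(475,312,.11),P(370,335,.05))
print(arm.hand_in())
E
```

```text
[0.609 0.113 0.12 ] [0.72  0.107 0.12 ] [0.612 0.003 0.11 ] [0.719 0.004 0.11 ] [ 0.65  -0.028  0.05 ]
the job is handed in; nothing more can be done
None
```

I tipped both crates onto their right sides and pushed the stamped (left) one square against the rail. The other lies where it fell, and the job is handed in; no verdict came back.

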